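Unlock the ring case and hold the key turned

ROBOT

A 6-joint arm with a two-finger parallel gripper is mounted at the origin on the work surface. World frame = base frame: x ahead of the robot, y to its left, z up, the work surface at z = 0. Lengths are in m, angles in rad, forces in N, time in s.
With the tool pointing down it reaches from about 0.35 to 0.775 m from the base axis. Payload 5.5 kg.
Tool frame: the origin (TCP) lies midway between the tips of the shut fingers; the grasp point (between the pads) lies 19 mm behind it; z points along the fingers, y is the line along which they close (so a half turn about z gives the same grasp; the last joint's range is limited). The gripper opens to 85 mm and grips with 20 to 120 N. Pads are 22 mm wide; open, the fingers measure 114 mm over their backs; the gripper's body (76 mm by 85 mm) begins 54 mm behind the grasp point. The pads swing forward as they close: fully open they stand 13 mm farther back than shut.
Start: joints at [1.08, 0.313, 0.046, 1.304, 0, 1.431], TCP at [0.198, 0.54, 0.231] pointing down, gripper open.
Joint ranges: [-2.76, 2.76], [-0.86, 1.69], [-1.03, 1.26], [-2.2, 2.34], [-1.47, 1.5], [-3.14, 3.14]. Speed limits (rad/s): [2.57, 2.57, 3.14, 3.14, 3.14, 3.14].

INTERFACE

Orientations are given as a unit quaternion [w, x, y, z].
In Python, from workcell import env gives the robot as it stands.
- The arm moves only by the tool move_arm, never from a script. Its argument "targets" is a list of rows, each a list of 3 entries, a list of its own where there are three numbers: the shift along the tool's x, y, z in mm, then the turn, a rotation vector about the tool's x, y, z in units of 10 degrees (1.0 is 10 degrees), then the closure, from -1 (fully open) to 1 (shut). In form: [[[dx, dy, dz], [ax, ay, az], gripper], ...]. A call has 1 to 5 rows; each row is the pose to reach, as a shift and turn from the pose commanded when the call began, along the tool's axes at that moment; what a row does not reach only later rows make up. A row lasts 1/8 s, in which the tool goes at most 62.5 mm and 10.7 degrees, less where a joint would pass 70% of its speed; a pose out of reach is approached as far as the arm can. A call with a gripper value outside its range is refused whole. The fingers move at their own pace and stop on an object; "squeeze" is the grip in N (left out, the last holds). Time passes only in rows, so rows that repeat a pose let the fingers close. It gives the time, the measured TCP pose, the force, the opening and the grip force at its end, in the units of the state.
- env.get_state(): the state, without advancing time (a new reading comes with each control period).
- env.read_camera(name): name is "scene" or "top" or "wrist"; returns a dict with "pixels" (400x640x3 uint8, red, green, blue), "fovy" (degrees; the focal length in pixels is half the picture's height over the tangent of half this angle, whatever the lens; pixels are square), "cx", "cy" (the principal point, pixels), "extrinsics" (4x4, takes a point from world to camera coordinates); the wrist camera has in their place "mount" (4x4, takes a point from camera to tool coordinates, whose origin is the TCP and whose axes are the flange's). Camera axes: x right, y up, looking along -z (the intrinsics and any distortion apply to the point x, -y, -z); pixel columns grow to the right and rows downward; lengths in m; the calibration is good to about 2 mm. A picture is of the moment at which its call begins: read the wrist's pose just before it. There is no depth.
- env.hand_in(): hands the job in; it is judged then, once.
Trained networks look in a picture, given as the dict that the camera call returned (one of the last four; its "shot" number tells which), for a name from the list of things; names that differ only in an ending like _2 or _b are one class to them, and where a whole thing is asked for, a point or a joint stands for the part that bears it (a point fixed in the world has none). Each returns a list of dicts, best first, with "confidence" (0 to 1); they miss things now and then, are a little off and sometimes report something else, mostly with a low value. They report only what shows in the picture. A call takes as long as a camera call.
- env.spot_in(thing, picture): "centre" ([x, y, z] in m, in world coordinates, good to about 4 mm: the middle of the surface that is visible of it).
- env.regions_of(thing, picture): "mask" (400x640 bool, what is visible of it).
- env.landmark_of(thing, picture): "centre" ([x, y, z] in m, in world coordinates, good to about 4 mm: a listed point, or the origin of a listed thing).
The state is a dict: "clock": time; "joint_pos": joint angles; "qvel": joint speeds; "tau": joint torques, N m; "tcp_pos": TCP position; "orientation": TCP orientation; "wrist_force": force on the tool from outside, world axes, zero at the start; "ft_torque": the same for the moment, N m; "finger_gap": finger opening in m; "grip_force": force on a finger pad.
Only numpy, scipy, OpenCV 4.12 (cv2) and the standard library are available. Lean on these libraries where they do the work, as an engineer would, in place of code of your own. Each camera call takes 0.05 s, during which the arm holds its last target. There are 200 camera calls.

TASK

Take the turquoise key out of the key stand and push it fully home, past the sticky pins, into the turquoise-rimmed lock on top of the ring display case. Then turn it a quarter turn clockwise (seen from above) against the spring, up to its stop, and finish while still gripping the key and holding it turned, because the bolt springs back if you let go. Leave the orange key, the stone egg and the little ring box where they are.

Things in the scene. Friction and masses are not known exactly. Their poses are not given: they have to be found in the camera images.
- key: Key to use, 80 mm, 45 g. Origin: centre of the blade's lower end; z up the shank to the head, x along the blade's width, y through its thickness. Up z: steel blade 18 (x) by 5 mm (y), lower end rounded, 0-16 mm; round shank 5 mm across, 16-44 mm; turquoise head 28 (x) by 10 mm (y), 44-80 mm. Pinch the head across its 10 mm. Fits the lock either way round. Stands blade-down in a slot of the stand.
- spare_key: A key of the same shape and frame with an orange head, standing in the stand's other slot. It is not wanted: leave it.
- stand: Fixed dark wooden block 150 (x) by 50 (y) by 55 mm high, origin at the centre of its underside, z up. Slots 23 (x) by 9 mm (y), 50 mm deep, at x = -45 and +45 mm. The two keys hang in them, heads resting on the block's top, blade width along x, so a key's origin is 11 mm above the table; which key is where varies. Lift a key straight up at least 50 mm to clear it.
- case: Fixed wooden display case 75 mm high. Origin under the lock's axis at table height; z up, x along the lock's key slot. It reaches 45 mm to -x, 170 mm to +x (glass-topped, rings inside) and 110 mm to +y and -y. The lock's square turquoise rim, 50 (x) by 46 mm (y), stands 80 mm above the table. A brass bolt 70 mm to -y reaches 90 mm above the table and draws back as the lock turns.
- keyhole (a point): Point on the lock's vertical axis level with the top of the rim, 80 mm above the table; x along the key slot, y across it, z up. Below it a 45 degree funnel, 34 (x) by 21 mm (y) at the top, narrows over 7 mm of depth to a fixed slot 20 (x) by 7 mm (y), 6 mm deep; under that comes the turning cylinder's keyway, 19.6 by 6.6 mm, down to its floor.
- keyway_floor (a point): Point on the lock's axis on the keyway's floor, 31 mm below the keyhole point; same axes. Fully home, the key's origin is here and its head begins 13 mm above the rim; only then can it turn, and turned it cannot come out. Two sticky sprung pins with round noses, one from each long side, project 3.5 mm into the keyway 6.5 and 11.5 mm above this floor: about 5 to 12 N to pass each; rocking helps.
- cylinder (a joint): Angle of the lock's cylinder about the vertical axis, rad: 0 at rest, in line with the fixed slot, growing as the key turns clockwise seen from above, stop at 1.62. A spring (0.02 N m at rest, 0.09 at a quarter turn) returns it to 0 if the key is let go. The blade has about 0.1 rad of play in the keyway: turn the hand that much further than the angle wanted.
- egg: Polished green stone egg, 52 mm across, 56 mm tall, standing on the table; origin at the centre of its underside. Leave it.
- ring_box: Dark red ring box 55 by 55 by 42 mm on the table; origin at the centre of its underside. Leave it.

How it is judged:
By the outcome, as a careful person would: the job done as asked, in the order asked, and still so for the second after the job is handed in, while the arm keeps its last pose, push and grip.
It also fails if it takes over 51 s, if anything falls off the work surface, if the arm or the gripper's body presses on something with over 40 N, if the wrist force passes 120 N, or if a joint passes its speed limit or range.

## Working session

There is one attempt and no reset: what is moved stays moved. The work goes in short steps, Python scripts to look and compute and a tool call to move; the robot and the scene stay as the last step left them, time stands still between calls to the robot, and variables do not carry over. Pictures are saved under pics/ and viewed, at most 10 in all, crops included, and the job is handed in when it is done.

Besides the shell and the picture viewer there is one more tool, called after "Emit:" as a command line: name --argument value ..., lists and objects as JSON in quotes. move_arm: Moves the arm, as the interface text tells. Its arguments: {"type":"object","properties":{"targets":{"type":"array","items":{"type":"array"}},"squeeze":{"type":"number"}},"required":["targets"]}

```bash
mkdir -p pics; cat > h.py <<'E'
import numpy as np, cv2
from workcell import env
from scipy.spatial.transform import Rotation as R
def rot(s): 
    w,x,y,z=s['orientation']; return R.from_quat([x,y,z,w])
def cam(name):
    s=env.get_state(); p=env.read_camera(name)
    if 'extrinsics' in p: E=np.array(p['extrinsics'])
    else:
        T=np.eye(4);T[:3,:3]=rot(s).as_matrix();T[:3,3]=s['tcp_pos']; E=np.linalg.inv(T@np.array(p['mount']))
    f=200/np.tan(np.radians(p['fovy'])/2)
    return p,E,f
def ray(p,E,f,u,v,z):
    d=np.array([(u-p['cx'])/f,-(v-p['cy'])/f,-1.]); Rm=E[:3,:3].T; c=-Rm@E[:3,3]; d=Rm@d
    return c+d*(z-c[2])/d[2]
def save(p,n,crop=None,k=1):
    im=cv2.cvtColor(np.array(p['pixels']),cv2.COLOR_RGB2BGR)
    if crop: im=im[crop[1]:crop[3],crop[0]:crop[2]]
    cv2.imwrite('pics/'+n,cv2.resize(im,None,fx=k,fy=k,interpolation=cv2.INTER_CUBIC))
E
python3 - <<'E'
from h import *
s=env.get_state();print(s['tcp_pos'],s['orientation'],rot(s).as_matrix().round(3).tolist(),s['finger_gap'])
p,E,f=cam('top');save(p,'top0.png');print({k:v for k,v in p.items() if k!='pixels'})
for n in ['key','spare_key','stand','case','keyhole','egg','ring_box']:
    for r in env.landmark_of(n,p)[:2]: print(n,np.round(r['centre'],4),round(r['confidence'],2))
for n in ['key','spare_key','stand','case','egg','ring_box']:
    for r in env.regions_of(n,p)[:1]:
        c,sz,a=cv2.minAreaRect(np.argwhere(r['mask'])[:,::-1].astype(np.float32)); print(n,'mask',np.round(c,1),np.round(sz,1),round(a,1),round(r['confidence'],2))
p,E,f=cam('scene');save(p,'sc0.png')
for n in ['key','spare_key','stand','case','keyhole']:
    for r in env.landmark_of(n,p)[:1]: print(n,np.round(r['centre'],4),round(r['confidence'],2))
E
```

```text
[0.19738912 0.53951734 0.23040673] [-2.64405295e-04  1.74527316e-01  9.84651915e-01 -8.67898512e-04] [[-0.939, 0.344, -0.001], [0.344, 0.939, -0.002], [0.0, -0.002, -1.0]] 0.0855243376582213
{'fovy': 48.21236582205297, 'cx': 321.2857859020129, 'cy': 199.29010110635542, 'extrinsics': array([[-0.00921128, -0.99994209,  0.00556543,  0.04276482],
       [ 0.99881488, -0.00893461,  0.04784355, -0.57752862],
       [-0.04779106,  0.00599954,  0.99883934, -1.12687709],
       [ 0.        ,  0.        ,  0.        ,  1.        ]]), 'shot': 1}
key [ 0.4658 -0.2394  0.0131] 0.63
spare_key [ 0.555  -0.238   0.0096] 0.64
stand [ 0.5116 -0.236  -0.0016] 0.98
case [0.4804 0.1108 0.0012] 0.84
keyhole [0.4809 0.1106 0.0834] 0.95
egg [ 0.5659  0.426  -0.0011] 0.6
ring_box [ 0.7491 -0.2342  0.0026] 0.56
key mask [437.  243.5] [11.  8.] 90.0 0.64
stand mask [431.9 224.6] [61.2 25.2] 88.5 0.66
case mask [283.8 214.1] [91.  93.2] 72.6 0.94
egg mask [168.  204.5] [19. 20.] 90.0 0.53
ring_box mask [428.6 130.3] [23.  25.6] 66.0 0.92
key [ 0.4631 -0.2416  0.0122] 0.45
spare_key [ 0.5533 -0.2363  0.0092] 0.41
stand [ 0.512  -0.2372  0.0078] 0.65
case [0.4783 0.1048 0.004 ] 0.75
keyhole [0.4819 0.1098 0.082 ] 0.63
```

View pics/top0.png

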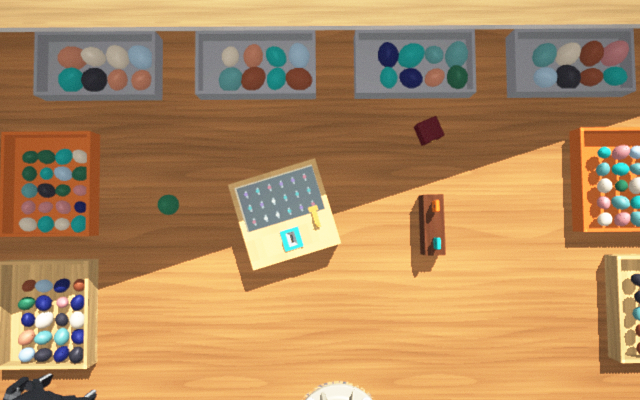

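View pics/sc0.png

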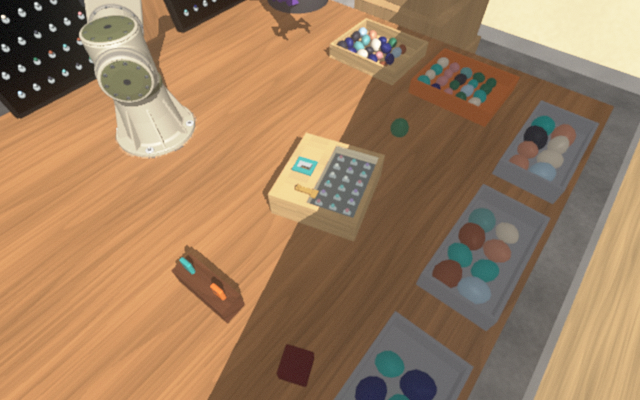

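The top view shows the turquoise key at (437,243), the orange one at (436,206), and the lock at (291,239), with case x about 17° from world x. Next I go over the lock, which is on the way, and look closely.

Emit:
move_arm --targets '[[[-42, -31, 0], [0, 0, 0], -1], [[-84, -62, 0], [0, 0, 0], -1], [[-126, -93, 0], [0, 0, 0], -1], [[-168, -124, 0], [0, 0, 0], -1], [[-210, -155, 0], [0, 0, 0], -1]]'

```text
clock: 1.62
tcp_pos: [0.3424, 0.3209, 0.2315]
orientation: [0.0, 0.174, 0.985, 0.0]
wrist_force: [0.9, 0.3, -0.1]
finger_gap: 0.0853
grip_force: 0.0
```

Emit:
move_arm --targets '[[[-42, -31, 0], [0, 0, -0.74], -1], [[-84, -62, 0], [0, 0, -1.5], -1], [[-126, -93, 0], [0, 0, -2.2], -1], [[-168, -124, 0], [0, 0, -3.0], -1], [[-204, -151, 0], [0, 0, -3.7], -1]]'

```text
clock: 2.25
tcp_pos: [0.4822, 0.1086, 0.2315]
orientation: [0.0, -0.149, 0.989, 0.0]
wrist_force: [0.5, -2.0, 0.1]
finger_gap: 0.0854
grip_force: 0.0
```

Emit:
move_arm --targets '[[[0, 0, 0], [0, 0, 0], -1], [[0, 0, 0], [0, 0, 0], -1], [[0, 0, 0], [0, 0, 0], -1]]'

```text
clock: 2.62
tcp_pos: [0.4806, 0.1113, 0.2314]
orientation: [-0.0, -0.147, 0.989, 0.0]
wrist_force: [0.3, 0.5, 0.4]
finger_gap: 0.0858
grip_force: 0.0
```

```bash
python3 - <<'E'
from h import *
s=env.get_state();print(s['clock'],s['tcp_pos'],rot(s).as_matrix().round(3).tolist(),s['joint_pos'])
p,E,f=cam('wrist');save(p,'w1.png');print(f,E.round(3).tolist())
for r in env.landmark_of('keyhole',p)[:2]: print(np.round(r['centre'],4),round(r['confidence'],2))
E
```

```text
2.625 [0.48056414 0.11132641 0.23138731] [[-0.957, -0.292, -0.0], [-0.292, 0.957, 0.0], [0.0, 0.0, -1.0]] [ 6.45587567e-02  1.55146948e-01 -1.58326746e-01  1.25747155e+00
  3.04532160e-04 -2.31434065e-01]
349.37824784776825 [[-0.29, 0.957, -0.0, 0.035], [-0.906, -0.275, -0.322, 0.508], [-0.308, -0.093, 0.947, -0.222], [0.0, 0.0, 0.0, 1.0]]
[0.4781 0.108  0.08  ] 0.95
```

View pics/w1.png

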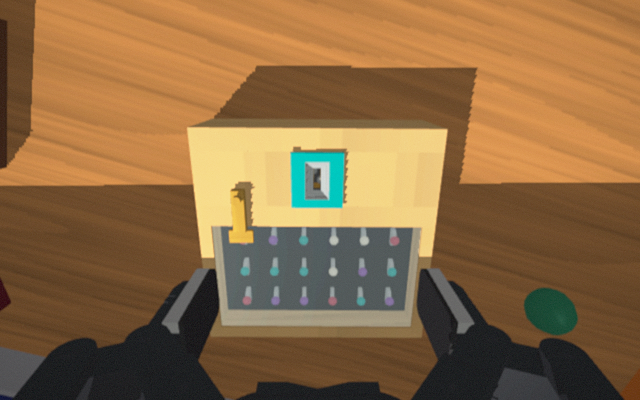

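The wrist view shows the turquoise rim centred near (318,180), nearly square to the picture, with the bolt at (240,215). I'll measure the rim outline and then go to the key.

```bash
cat >> h.py <<'E'
def teal(p,box):
    hsv=cv2.cvtColor(np.array(p['pixels']),cv2.COLOR_RGB2HSV)
    m=cv2.inRange(hsv,(82,110,60),(100,255,255)); k=np.zeros_like(m); x0,y0,x1,y1=box; k[y0:y1,x0:x1]=m[y0:y1,x0:x1]; return k
def rim(p,E,f,box,z=.08):
    c=max(cv2.findContours(teal(p,box),cv2.RETR_EXTERNAL,cv2.CHAIN_APPROX_NONE)[0],key=cv2.contourArea)[:,0,:].astype(float)
    q=np.array([ray(p,E,f,u,v,z)[:2] for u,v in c])*1000
    ctr,sz,a=cv2.minAreaRect(q.astype(np.float32)); return np.round(ctr,1),np.round(sz,1),round(a,2),cv2.boundingRect(c.astype(np.int32))
E
python3 - <<'E'
from h import *
p,E,f=cam('wrist');print({k:(v if k!='mount' else np.round(v,4).tolist()) for k,v in p.items() if k!='pixels'})
print(rim(p,E,f,(280,140,360,220)))
p,E,f=cam('top');print(rim(p,E,f,(270,220,310,260)),rim(p,E,f,(420,225,450,260),.091))
p,E,f=cam('scene');print(rim(p,E,f,(280,145,330,180)))
E
```

```text
{'fovy': 59.57756945442674, 'cx': 317.6249719991097, 'cy': 200.0172458393013, 'mount': [[-0.0013, 0.9467, 0.322, 0.0829], [1.0, 0.0011, 0.001, -0.0013], [0.0006, 0.322, -0.9467, -0.1428], [0.0, 0.0, 0.0, 1.0]], 'shot': 4}
(array([480.4, 109. ]), array([49.7, 45.6]), 16.92, (291, 152, 53, 56))Traceback (most recent call last):
  File "<stdin>", line 4, in <module>
  File "h.py", line 24, in rim
    c=max(cv2.findContours(teal(p,box),cv2.RETR_EXTERNAL,cv2.CHAIN_APPROX_NONE)[0],key=cv2.contourArea)[:,0,:].astype(float)
      ~~~^^^^^^^^^^^^^^^^^^^^^^^^^^^^^^^^^^^^^^^^^^^^^^^^^^^^^^^^^^^^^^^^^^^^^^^^^^^^^^^^^^^^^^^^^^^^^^
ValueError: max() iterable argument is empty
```

Rim size comes out 49.7 × 45.6 mm against the known 50 × 46, so the lock measurement holds. The centre is (480.4, 109.0) mm at 16.9°. Next, the key.

Emit:
move_arm --targets '[[[20, -55, 0], [0, 0, 0], -1], [[39, -110, 0], [0, 0, 0], -1], [[59, -165, 0], [0, 0, 0], -1], [[79, -220, 0], [0, 0, 0.8], -1], [[98, -275, 0], [0, 0, 1.6], -1]]'

```text
clock: 3.45
tcp_pos: [0.4673, -0.1826, 0.2316]
orientation: [0.0, -0.006, 1.0, -0.0]
wrist_force: [1.0, 0.9, -0.0]
finger_gap: 0.0855
grip_force: 0.0
```

Emit:
move_arm --targets '[[[4, -58, 0], [0, 0, 0], -1], [[4, -58, 0], [0, 0, 0], -1], [[4, -58, 0], [0, 0, 0], -1], [[4, -58, 0], [0, 0, 0], -1]]'

```text
clock: 3.95
tcp_pos: [0.4644, -0.2377, 0.2314]
orientation: [-0.0, -0.009, 1.0, 0.0]
wrist_force: [0.6, 0.7, -0.0]
finger_gap: 0.0853
grip_force: 0.0
```

```bash
python3 - <<'E'
from h import *
s=env.get_state();print(s['clock'],s['tcp_pos'],rot(s).as_matrix().round(3).tolist())
p,E,f=cam('wrist');save(p,'w2.png')
print(env.landmark_of('key',p)[:1])
for b in [(150,60,480,300)]: print(rim(p,E,f,b,.091))
r=env.regions_of('stand',p)
if r:
  q=np.argwhere(r[0]['mask'])[:,::-1]; q=np.array([ray(p,E,f,u,v,.055)[:2] for u,v in q])*1000; print(cv2.minAreaRect(q.astype(np.float32)))
E
```

```text
3.95 [ 0.46444005 -0.23771833  0.23137324] [[-1.0, -0.018, -0.0], [-0.018, 1.0, 0.0], [0.0, 0.0, -1.0]]
[{'centre': [0.465, -0.2393, 0.0115], 'confidence': 0.73}]
(array([ 462.2, -240.9]), array([34.1,  9.4]), 0.54, (310, 162, 12, 40))
((507.8125, -240.3645477294922), (159.20120239257812, 51.9819450378418), 0.8463111519813538)
```

View pics/w2.png

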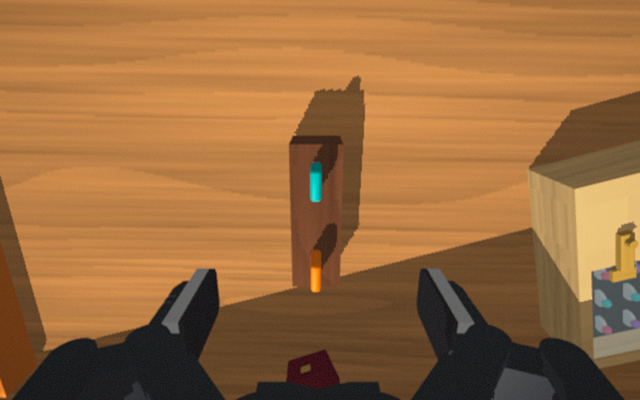

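The turquoise key head is at about (316,182) and the orange one at (316,271). The key head centre is at (465, −240.6) mm and its yaw fits. I'll go down and grip.

Emit:
move_arm --targets '[[[-1, -3, 40], [0, 0, 0], -1], [[-1, -3, 85], [0, 0, 0], -1], [[-1, -3, 130], [0, 0, 0], -0.4], [[-1, -3, 160], [0, 0, 0], -0.2], [[-1, -3, 169], [0, 0, 0], 0.0]]' --squeeze 90

```text
clock: 4.72
tcp_pos: [0.4643, -0.2406, 0.0605]
orientation: [-0.001, -0.008, 1.0, 0.001]
wrist_force: [-1.0, 0.1, 0.3]
finger_gap: 0.0429
grip_force: 0.0
```

Emit:
move_arm --targets '[[[0, 0, 0], [0, 0, 0], 0.3], [[0, 0, 0], [0, 0, 0], 1], [[0, 0, 0], [0, 0, 0], 1], [[0, 0, 0], [0, 0, 0], 1], [[0, 0, 0], [0, 0, 0], 1]]'

```text
clock: 5.35
tcp_pos: [0.4665, -0.2422, 0.0639]
orientation: [0.001, -0.008, 1.0, -0.0]
wrist_force: [0.7, 3.6, 6.2]
finger_gap: 0.0083
grip_force: 88.1
```

Emit:
move_arm --targets '[[[0, 0, 0], [0, 0, 0], 1], [[0, 0, 0], [0, 0, 0], 1]]'

```text
clock: 5.6
tcp_pos: [0.4665, -0.2423, 0.0639]
orientation: [0.001, -0.008, 1.0, -0.0]
wrist_force: [0.1, 3.9, 6.6]
finger_gap: 0.0086
grip_force: 88.1
```

Gripped. I'll lift it straight up.

Emit:
move_arm --targets '[[[0, 0, -10], [0, 0, 0], 1], [[0, 0, -30], [0, 0, 0], 1], [[0, 0, -60], [0, 0, 0], 1], [[0, 0, -100], [0, 0, 0], 1], [[0, 0, -140], [0, 0, 0], 1]]'

```text
clock: 6.22
tcp_pos: [0.4652, -0.2427, 0.2042]
orientation: [0.0, -0.008, 1.0, -0.001]
wrist_force: [-0.4, -0.2, -0.0]
finger_gap: 0.0086
grip_force: 87.6
```

Emit:
move_arm --targets '[[[0, 0, 0], [0, 0, 0], 1], [[0, 0, 0], [0, 0, 0], 1], [[0, 0, 0], [0, 0, 0], 1]]'

```text
clock: 6.6
tcp_pos: [0.4646, -0.2419, 0.201]
orientation: [-0.001, -0.008, 1.0, 0.001]
wrist_force: [-0.3, 0.3, 0.1]
finger_gap: 0.0083
grip_force: 87.6
```

```bash
python3 - <<'E'
from h import *
s=env.get_state();print(s['clock'],s['tcp_pos'],rot(s).as_matrix().round(3).tolist(),s['finger_gap'],s['wrist_force'])
p,E,f=cam('wrist');save(p,'w3.png')
print(env.landmark_of('key',p)[:1])
E
```

```text
6.6 [ 0.46461018 -0.24187562  0.20102406] [[-1.0, -0.016, -0.002], [-0.016, 1.0, 0.001], [0.002, 0.001, -1.0]] 0.008330143428016006 [-0.31675487  0.33486224  0.13816349]
[{'centre': [0.4621, -0.2384, 0.1467], 'confidence': 0.81}]
```

View pics/w3.png

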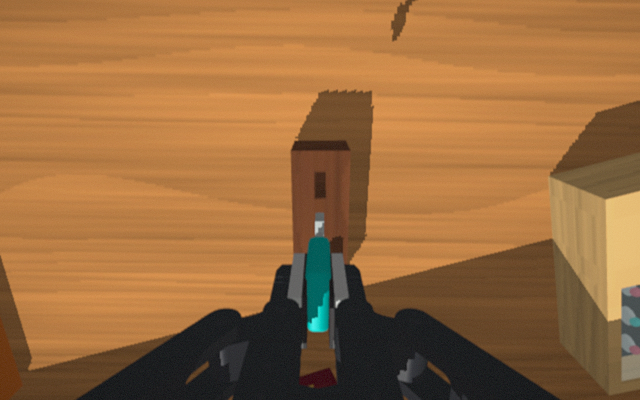

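The key is held with its blade hanging at about (320,224). To check for slip or tilt in the grip, I'll overlay the expected wireframe.

```bash
cat >> h.py <<'E'
def proj(p,E,f,X):
    c=E[:3,:3]@X+E[:3,3]; return np.array([p['cx']+f*c[0]/-c[2], p['cy']-f*c[1]/-c[2]])
def wire(p,E,f,s,off=(0,0,.053),tilt=0,tilty=0):
    im=cv2.cvtColor(np.array(p['pixels']),cv2.COLOR_RGB2BGR); K=4; im=cv2.resize(im,None,fx=K,fy=K,interpolation=cv2.INTER_NEAREST)
    Rt=rot(s)*R.from_euler('xy',[tilty,tilt],degrees=True)*R.from_euler('x',180,degrees=True)
    o=np.array(s['tcp_pos'])+rot(s).apply(off)
    for (hx,hy,z0,z1),col in [((14,5,44,80),(0,0,255)),((9,2.5,0,16),(255,0,255))]:
        C=lambda a,b,z:tuple(int(v) for v in (proj(p,E,f,o+Rt.apply(np.array([a*hx,b*hy,z])/1e3))+.5)*K)
        for z in (z0,z1):
            q=[C(-1,-1,z),C(1,-1,z),C(1,1,z),C(-1,1,z)]
            cv2.polylines(im,[np.array(q)],True,col,1)
        for a,b in [(-1,-1),(1,-1),(1,1),(-1,1)]: cv2.line(im,C(a,b,z0),C(a,b,z1),col,1)
    return im
E
python3 - <<'E'
from h import *
s=env.get_state();p,E,f=cam('wrist')
im=wire(p,E,f,s)
cv2.imwrite('pics/wire1.png',im[200*4:345*4,260*4:380*4])
m=teal(p,(290,200,350,345));ys,xs=np.nonzero(m);print(ys.min(),ys.max(),[(y,xs[ys==y].min(),xs[ys==y].max()) for y in range(ys.min(),ys.max(),10)])
E
```

```text
237 331 [(237, np.int64(315), np.int64(323)), (247, np.int64(309), np.int64(329)), (257, np.int64(307), np.int64(329)), (267, np.int64(306), np.int64(330)), (277, np.int64(305), np.int64(330)), (287, np.int64(307), np.int64(328)), (297, np.int64(307), np.int64(329)), (307, np.int64(307), np.int64(329)), (317, np.int64(307), np.int64(328)), (327, np.int64(307), np.int64(328))]
```

View pics/wire1.png

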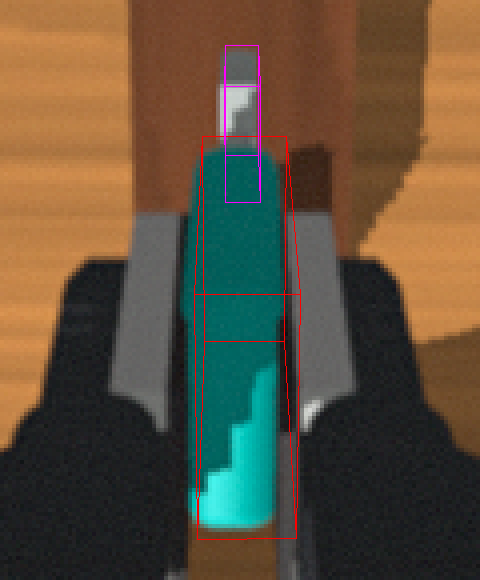

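The wireframe agrees to within about 1 mm, and the blade offset is about −0.5 mm in tool y. Next I carry it over the lock.

Emit:
move_arm --targets '[[[-3, 50, 0], [0, 0, 0], 1], [[-6, 105, 0], [0, 0, -0.4], 1], [[-10, 160, 0], [0, 0, -0.8], 1], [[-13, 215, 0], [0, 0, -1.2], 1], [[-17, 270, 0], [0, 0, -1.6], 1]]'

```text
clock: 7.38
tcp_pos: [0.4778, 0.0297, 0.2019]
orientation: [-0.0, -0.148, 0.989, 0.0]
wrist_force: [0.5, 0.8, -0.0]
finger_gap: 0.0082
grip_force: 87.7
```

Emit:
move_arm --targets '[[[18, 50, 0], [0, 0, 0], 1], [[18, 79, 0], [0, 0, 0], 1], [[18, 79, 0], [0, 0, 0], 1], [[18, 79, 0], [0, 0, 0], 1], [[18, 79, 0], [0, 0, 0], 1]]'

```text
clock: 8.0
tcp_pos: [0.4384, 0.0974, 0.2021]
orientation: [-0.0, -0.146, 0.989, -0.0]
wrist_force: [0.2, -0.6, 0.6]
finger_gap: 0.0087
grip_force: 87.8
```

```bash
python3 - <<'E'
from h import *
s=env.get_state();M=rot(s).as_matrix();print(s['clock'],s['tcp_pos'],M.round(4).tolist(),s['wrist_force'])
print((M.T@(np.array([.4803,.1095,.2])-s['tcp_pos'])*1000).round(2),'yaw',np.degrees(np.arctan2(M[1,1],M[0,1]))-90)
p,E,f=cam('wrist')
im=wire(p,E,f,s)
# keyhole frame: rim outline at z=.08, slot at z=.073
K=4
for hx,hy,z in [(25,23,.08),(17,10.5,.08),(10,3.5,.073)]:
    a=np.radians(16.9);C=lambda x,y:((proj(p,E,f,np.array([.4804+(x*np.cos(a)-y*np.sin(a))/1e3,.109+(x*np.sin(a)+y*np.cos(a))/1e3,z]))+.5)*K).astype(int)
    cv2.polylines(im,[np.array([C(-hx,-hy),C(hx,-hy),C(hx,hy),C(-hx,hy)])],True,(0,255,255),1)
cv2.imwrite('pics/wire2.png',im[140*4:290*4,240*4:400*4])
E
```

```text
8.0 [0.43842786 0.09743478 0.20213892] [[-0.9572, -0.2893, -0.0001], [-0.2893, 0.9572, -0.0001], [0.0001, -0.0001, -1.0]] [ 0.23554927 -0.60825984  0.62293665]
[-43.57  -0.56   2.13] yaw 16.81463437185812
```

View pics/wire2.png

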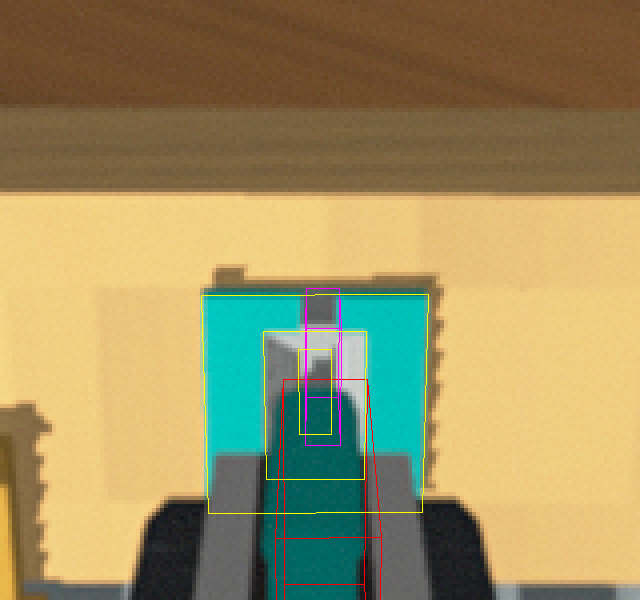

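The overlay matches the rim, and the blade is in line with the slot across it. My x shift had the wrong sign, so it still needs −43.5 mm in tool x. I'll correct that and descend to just above the rim.

Emit:
move_arm --targets '[[[-22, -0.4, 0], [0, 0, 0], 1], [[-43.6, -0.4, 20], [0, 0, 0], 1], [[-43.6, -0.4, 45], [0, 0, 0], 1], [[-43.6, -0.4, 60], [0, 0, 0], 1], [[-43.6, -0.4, 63], [0, 0, 0], 1]]'

```text
clock: 8.68
tcp_pos: [0.479, 0.11, 0.1383]
orientation: [-0.001, -0.146, 0.989, 0.0]
wrist_force: [0.8, -0.1, -0.6]
finger_gap: 0.0084
grip_force: 87.8
```

Emit:
move_arm --targets '[[[0, 0, 0], [0, 0, 0], 1], [[0, 0, 0], [0, 0, 0], 1], [[0, 0, 0], [0, 0, 0], 1]]'

```text
clock: 9.05
tcp_pos: [0.4803, 0.1107, 0.1401]
orientation: [0.001, -0.147, 0.989, -0.0]
wrist_force: [1.0, 0.1, -0.1]
finger_gap: 0.0085
grip_force: 87.8
```

```bash
cat > st.py <<'E'
from h import *
s=env.get_state();M=rot(s).as_matrix();print(s['clock'],np.round(s['tcp_pos'],4),M[:,2].round(4),'F tool',(M.T@s['wrist_force']).round(1),'T tool',(M.T@s['ft_torque']).round(2),s['finger_gap'],s['joint_pos'][5])
print('to go',(M.T@(np.array([.4803,.1093,.102])-s['tcp_pos'])*1000).round(2),'yaw',np.degrees(np.arctan2(M[1,1],M[0,1]))-90)
E
python3 st.py
```

```text
9.05 [0.4803 0.1107 0.1401] [ 1.5e-03  2.0e-04 -1.0e+00] F tool [-1.  -0.2  0.1] T tool [0.02 0.02 0.  ] 0.008513242288650738 -0.23162636711172704
to go [ 0.42 -1.31 38.06] yaw 16.90297270322158
```

Emit:
move_arm --targets '[[[0, -0.7, 4], [0, 0, 0], 1], [[0, -0.7, 8], [0, 0, 0], 1], [[0, -0.7, 11], [0, 0, 0], 1], [[0, -0.7, 14], [0, 0, 0], 1], [[0, -0.7, 17], [0, 0, 0], 1]]'

```text
clock: 9.68
tcp_pos: [0.48, 0.11, 0.122]
orientation: [0.0, -0.147, 0.989, 0.0]
wrist_force: [0.0, -0.1, -0.1]
finger_gap: 0.0082
grip_force: 87.8
```

```bash
python3 st.py
```

```text
9.675 [0.48  0.11  0.122] [-0.e+00  1.e-04 -1.e+00] F tool [ 0.  -0.1  0.1] T tool [-0.04 -0.02 -0.03] 0.008246236754587794 -0.23301239401674925
to go [-0.08 -0.71 20.04] yaw 16.900116931994788
```

No force yet, and the blade is in the fixed slot. I'll push on.

Emit:
move_arm --targets '[[[0, 0, 2], [0, 0, 0], 1], [[0, 0, 4], [0, 0, 0], 1], [[0, 0, 6], [0, 0, 0], 1], [[0, 0, 8], [0, 0, 0], 1], [[0, 0, 10], [0, 0, 0], 1]]'

```text
clock: 10.3
tcp_pos: [0.4812, 0.1092, 0.1131]
orientation: [0.001, -0.147, 0.989, -0.001]
wrist_force: [0.7, -3.6, 4.4]
finger_gap: 0.0083
grip_force: 88.7
```

```bash
python3 st.py
```

```text
10.3 [0.4812 0.1092 0.1131] [ 0.0027 -0.0016 -1.    ] F tool [ 0.4 -3.7 -4.4] T tool [ 0.84 -0.03 -0.04] 0.008312426595554326 -0.23295313103786172
to go [ 0.86  0.33 11.1 ] yaw 16.868857377511162
```

Emit:
move_arm --targets '[[[0, 0, 2], [0.1, 0, 0], 1], [[0, 0, 4], [-0.1, 0, 0], 1], [[0, 0, 6], [0.1, 0, 0], 1], [[0, 0, 8], [-0.1, 0, 0], 1], [[0, 0, 10], [0, 0, 0], 1]]'

```text
clock: 10.92
tcp_pos: [0.4801, 0.11, 0.1021]
orientation: [0.0, -0.147, 0.989, 0.001]
wrist_force: [0.3, 1.5, 1.9]
finger_gap: 0.0085
grip_force: 88.1
```

```bash
python3 st.py
```

```text
10.925 [0.4801 0.11   0.1021] [-2.0e-04  1.6e-03 -1.0e+00] F tool [-0.8  1.4 -1.9] T tool [-0.46 -0.38  0.06] 0.008494762367949044 -0.23302427246927632
to go [ 0.04 -0.72  0.09] yaw 16.85167130409984
```

Both pins seem passed. I'll press further to find the floor.

Emit:
move_arm --targets '[[[0, 0, 1.5], [0.1, 0, 0], 1], [[0, 0, 3], [-0.1, 0, 0], 1], [[0, 0, 4], [0, 0, 0], 1], [[0, 0, 4], [0, 0, 0], 1]]'

```text
clock: 11.42
tcp_pos: [0.4805, 0.1103, 0.1013]
orientation: [0.001, -0.147, 0.989, -0.0]
wrist_force: [-6.0, -0.8, 26.7]
finger_gap: 0.0085
grip_force: 92.0
```

```bash
python3 st.py
```

```text
11.425 [0.4805 0.1103 0.1013] [ 0.0029  0.     -1.    ] F tool [  5.9   0.9 -26.7] T tool [-0.31  1.58  0.05] 0.00848449328339132 -0.23271939812679268
to go [ 0.53 -0.89 -0.73] yaw 16.929222360555542
```

Firm floor contact: 27 N at z = 101 mm, which is the expected depth. I'll ease the push and turn clockwise (+tool z).

Emit:
move_arm --targets '[[[0, 0, -2.5], [0, 0, 0], 1], [[0, 0, -2.5], [0, 0, 0.5], 1], [[0, 0, -2.5], [0, 0, 1], 1], [[0, 0, -2.5], [0, 0, 1.5], 1], [[0, 0, -2.5], [0, 0, 2], 1]]' --squeeze 110

```text
clock: 12.05
tcp_pos: [0.4802, 0.1098, 0.1016]
orientation: [0.001, 0.028, 1.0, -0.0]
wrist_force: [-1.3, -1.4, 9.7]
finger_gap: 0.0081
grip_force: 108.7
```

```bash
python3 st.py
```

```text
12.05 [0.4802 0.1098 0.1016] [ 1.1e-03 -8.0e-04 -1.0e+00] F tool [ 1.2 -1.5 -9.7] T tool [ 0.4   0.29 -0.11] 0.008117365657208149 0.11888502079522319
to go [-0.1  -0.53 -0.37] yaw -3.2452252829272084
```

Emit:
move_arm --targets '[[[0, 0, 0], [0, 0, 0.6], 1], [[0, 0, 0], [0, 0, 1.2], 1], [[0, 0, 0], [0, 0, 1.8], 1], [[0, 0, 0], [0, 0, 2.4], 1], [[0, 0, 0], [0, 0, 3], 1]]'

```text
clock: 12.68
tcp_pos: [0.4799, 0.1098, 0.1016]
orientation: [0.0, 0.286, 0.958, -0.0]
wrist_force: [-2.1, -1.3, 10.6]
finger_gap: 0.008
grip_force: 108.9
```

```bash
python3 st.py; python3 - <<'E'
from h import *
p,E,f=cam('top');save(p,'t2.png',(220,150,350,280),4)
E
```

```text
12.675 [0.4799 0.1098 0.1016] [ 5.e-04 -1.e-03 -1.e+00] F tool [  1.   -2.3 -10.6] T tool [ 0.64  0.23 -0.08] 0.008021484691135871 0.6430356985388193
to go [-0.6  -0.17 -0.4 ] yaw -33.27650135497853
```

View pics/t2.png

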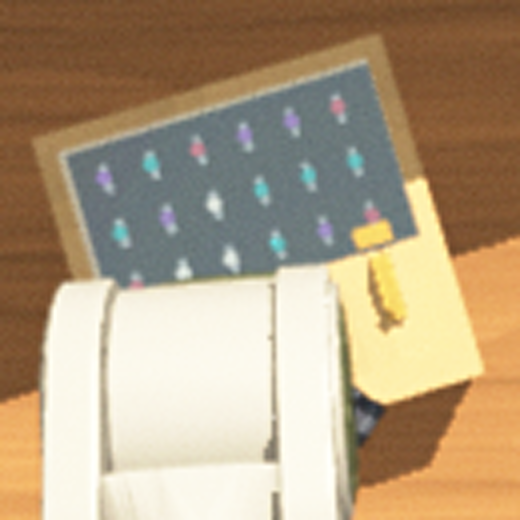

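The arm hides the lock; the bolt shows at (375,270) in the crop. Torque is steady at about 0.1 N m, so I continue turning.

Emit:
move_arm --targets '[[[0, 0, 0], [0, 0, 0.6], 1], [[0, 0, 0], [0, 0, 1.2], 1], [[0, 0, 0], [0, 0, 1.8], 1], [[0, 0, 0], [0, 0, 2.4], 1], [[0, 0, 0], [0, 0, 3], 1]]'

```text
clock: 13.35
tcp_pos: [0.4796, 0.11, 0.1016]
orientation: [0.0, 0.524, 0.851, -0.0]
wrist_force: [-3.0, -0.7, 12.7]
finger_gap: 0.0082
grip_force: 109.0
```

```bash
python3 st.py
```

```text
13.35 [0.4796 0.11   0.1016] [ 0.e+00 -4.e-04 -1.e+00] F tool [  0.7  -3.  -12.7] T tool [ 0.72  0.16 -0.07] 0.008173192482012532 1.1665940660559522
to go [-0.97  0.29 -0.41] yaw -63.263545523822046
```

Emit:
move_arm --targets '[[[0, 0, 0], [0, 0, 0.5], 1], [[0, 0, 0], [0, 0, 1], 1], [[0, 0, 0], [0, 0, 1.4], 1], [[0, 0, 0], [0, 0, 1.8], 1], [[0, 0, 0], [0, 0, 1.8], 1]]'

```text
clock: 13.98
tcp_pos: [0.4795, 0.1102, 0.1016]
orientation: [-0.0, 0.65, 0.76, 0.0]
wrist_force: [-2.8, 0.3, 11.6]
finger_gap: 0.0082
grip_force: 109.0
```

```bash
python3 st.py
```

```text
13.975 [0.4795 0.1102 0.1016] [-1.e-04  1.e-04 -1.e+00] F tool [  0.7  -2.8 -11.6] T tool [ 0.69  0.06 -0.06] 0.00818746805259605 1.4779314350422177
to go [-1.02  0.61 -0.4 ] yaw -81.0957432146534
```

Hand turn is now 98°, but no clear stop in the torque yet. I'll go a little further, then look.

Emit:
move_arm --targets '[[[0, 0, 0], [0, 0, 0.3], 1], [[0, 0, 0], [0, 0, 0.4], 1], [[0, 0, 0], [0, 0, 0.4], 1]]'

```text
clock: 14.35
tcp_pos: [0.4795, 0.1102, 0.1016]
orientation: [-0.0, 0.676, 0.737, -0.0]
wrist_force: [-2.7, 0.0, 12.0]
finger_gap: 0.0078
grip_force: 109.0
```

```bash
python3 st.py; python3 - <<'E'
from h import *
s=env.get_state();p,E,f=cam('wrist');cv2.imwrite('pics/w4.png',np.hstack([cv2.resize(cv2.cvtColor(np.array(p['pixels']),cv2.COLOR_RGB2BGR)[100:400,120:520],None,fx=2,fy=2)]))
p,E,f=cam('scene');b=np.array(p['pixels'])
save(p,'sc2.png',(250,110,410,230),5)
E
```

```text
14.35 [0.4795 0.1102 0.1016] [-1.e-04 -1.e-04 -1.e+00] F tool [  0.2  -2.7 -12. ] T tool [ 0.76 -0.05 -0.32] 0.007773517379975485 1.5469180589200977
to go [-0.96  0.7  -0.41] yaw -85.04532445950743
```

View pics/w4.png

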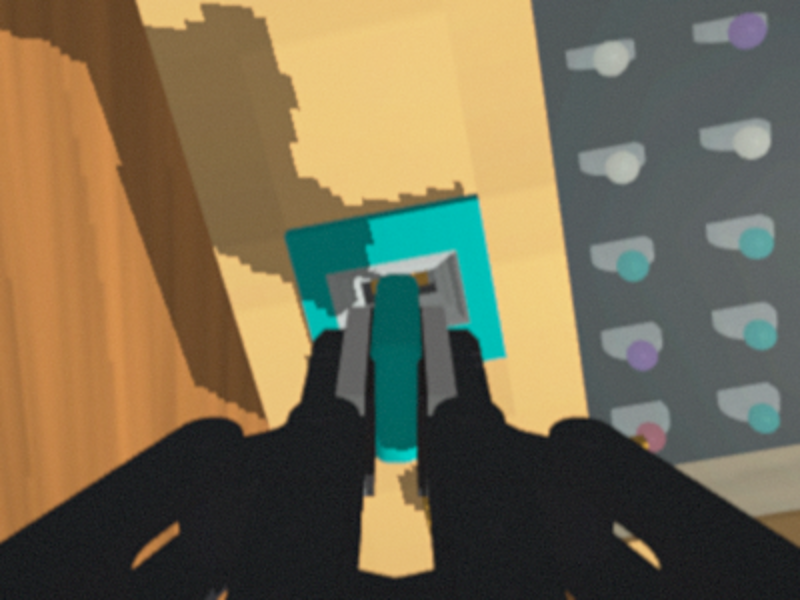

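View pics/sc2.png

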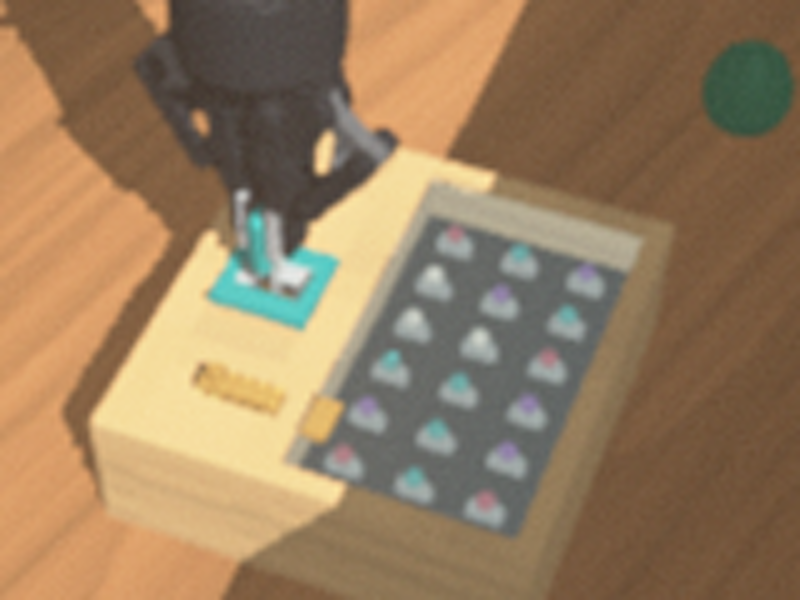

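The scene view shows the bolt (240,388) drawn back from its keeper (322,418). The head is square between the pads, and torque jumped to 0.32 N m, so the key is at the stop. Handing in while holding.

```bash
python3 -c "
from h import *
s=env.get_state();print(s['grip_force'],s['ft_torque']);print(env.hand_in())"
```

```text
108.95598292350769 [-0.08884798  0.72491109  0.24721346]
the job is handed in; nothing more can be done
None
```

The turquoise key is fully home in the lock, turned clockwise to its stop and still gripped and held there. The bolt shows drawn back, and I never touched the orange key, egg or ring box. The job was handed in at about 14.5 s; no verdict came back.

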